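Peg the cup stand's foot and squeeze it in the ratchet clamp

ROBOT

A 7-joint arm with a two-finger parallel gripper is mounted at the origin on the work surface. World frame = base frame: x ahead of the robot, y to its left, z up, the work surface at z = 0. Lengths are in mm, angles in rad, forces in N, time in s.
With the tool pointing down it reaches from about 425 to 1025 mm from the base axis. Payload 9.4 kg.
Tool frame: the origin (TCP) lies between the finger pads; the fingertips stand 19 mm ahead of it and the grasp point (between the pads) is the TCP; z points along the fingers, y is the direction in which the jaws open and shut (so a half turn about z gives the same grasp; the last joint's range is limited). The gripper opens to 85 mm and grips with 20 to 120 N. Pads are 22 mm wide; open, the fingers measure 114 mm over their backs; the gripper's body (76 mm by 85 mm) begins 54 mm behind the grasp point. The pads swing forward as they close: fully open they stand 13 mm farther back than shut.
Start: joints at [1.194, 0.599, -0.003, 1.599, 0.002, 0.943, -0.08], TCP at [214.105, -692.664, 250.275] pointing down, gripper open.
Joint ranges: [-2.57, 2.57], [-0.35, 1.97], [-1.29, 1.29], [0.11, 2.56], [-1.05, 4.19], [0.11, 1.86], [-2.63, 2.63]. Speed limits (rad/s): [2.22, 2.22, 3.01, 3.01, 3.14, 3.14, 3.14].

INTERFACE

Orientations are given as a 3x3 rotation matrix whose columns are the frame's x, y, z axes.
In Python, from plant import env gives the robot as it stands. The module is installed in compiled form; this text tells all that it offers.
- The arm moves only by the tool send_rows, never from a script. Its argument "series" is a list of rows, each an object with "translation": the shift along the tool's x, y, z in cm, a list of three; "roll": the turn about the tool's z in degrees. A call has 1 to 10 rows; each row is the pose to reach, as a shift and turn from the pose measured when the call began, along the tool's axes at that moment; what a row does not reach only later rows make up. A row lasts 1/10 s, in which the tool goes at most 50 mm and 8.59 degrees, less where a joint would pass 70% of its speed; a pose out of reach is approached as far as the arm can. A call with a gripper value outside its range is refused whole. "fingers" is the finger opening in cm, from 0 to 8.54, set as the call begins (left out, the last holds). The fingers move at their own pace and stop on an object; the grip force is fixed at half the most. Time passes only in rows, so rows that repeat a pose let the fingers close. It gives the time, the measured TCP pose, the force and the opening at its end, in the units of the state.
- env.get_obs(): the state, without advancing time (a new reading comes with each control period).
- env.capture(name): name is "scene" or "top" or "wrist"; returns a dict with "pixels" (384x512x3 uint8, red, green, blue), "camera_matrix" (3x3 intrinsics, pixels), "k1" (the pictures are not rectified: a ray, as slopes to the right and down, at radius r is drawn at 1 + k1 r^2 times it, then the intrinsics apply), "extrinsics" (4x4, takes a point from world to camera coordinates). Camera axes: x right, y up, looking along -z (the intrinsics and any distortion apply to the point x, -y, -z); pixel columns grow to the right and rows downward; lengths in mm; the calibration is good to about 2 mm. A picture is of the moment at which its call begins. There is no depth.
- env.close_job(): hands the job in, once; it reports no verdict.
The state is a dict: "time": time; "joint_positions": joint angles; "qd": joint speeds; "effort": joint torques, N m; "position": TCP position; "eef_rot": TCP orientation; "contact_force": force on the tool from outside, world axes, zero at the start; "torque": the same for the moment, N m; "width": finger opening in mm.
Only numpy, scipy, OpenCV 4.12 (cv2) and the standard library are available. Lean on these libraries where they do the work, as an engineer would, in place of code of your own. Each camera call takes 0.05 s, during which the arm holds its last target. There are 200 camera calls.

TASK

Mend the cup stand: push the loose bamboo peg tip-down all the way into the hole of the split bamboo foot that stands in the clamp, and let go of it. Then pump the clamp's two orange paddles until the black pad has come up to the foot, pushed it against the fixed jaw and is itself pressed in by about 6 mm on its spring (firm, never so far that the foot is crushed), always driving the pad with the paddles and not by pushing it. Finish while still holding the paddles squeezed like that, and leave the cups, tumbler, scoop and coaster where they are.

Things in the scene. Friction and masses are not known exactly. Their poses are not given: they have to be found in the camera images.
- clamp: Caulking-gun style ratchet clamp bolted to a plywood bed 90 x 310 mm, 10 mm thick; does not move. Origin: centre of the bed's underside, on the work surface. Its y axis runs along the rod, from the paddles (at y = -90 mm) to the fixed jaw (face at y = +125 mm); z is up. Blue housing round the rod at y = -123 to -45 mm, 48 mm wide, 58 mm high.
- grip (a point): Fixed point midway between the two paddles, 92 mm above the work surface: the place to take both paddles together from above, the fingers closing along the clamp's y axis, one finger outside each paddle.
- rear_paddle: Rear orange squeeze paddle, 36 mm wide (clamp x), 10 mm thick, 50 mm tall, from 60 to 110 mm above the work surface. Origin: centre of its outer (-y) face. It slides towards +y when squeezed.
- front_paddle: Front orange squeeze paddle, the mirror image of the rear one. Origin: centre of its outer (+y) face. It slides towards -y; a linkage makes both paddles always move equally. Released they measure 62 mm over their outer faces, fully squeezed 36 mm. A spring parts them (2 to 4 N in all); moving the rod takes 2.5 N more, plus the pad's spring.
- squeeze (a joint): Travel of each paddle, 0 (released) to 0.013 m (stop). Squeezing drives the rod 1:1 (2 mm less over the paddles = 1 mm of rod) after up to 4 mm of free travel to the next ratchet tooth; released, the rod stays, so a full pump gives 8 to 12 mm. A loaded pad pushes the rod back on release until about 2 mm of press remain: it grips only while the paddles are held.
- pusher: The steel rod (12 mm diameter, axis 40 mm above the work surface) with the 24 mm cup at its front end. Origin: centre of the cup's front face. It must not be pushed or pulled by the robot itself.
- advance (a joint): How far the rod has advanced towards the fixed jaw, 0 to 0.078 m; starts between 0.005 and 0.033.
- pad: Black rubber pad, a disc 26 mm in diameter and 6 mm thick, at the end of a white shank that slides into the rod's cup against a spring (14 mm of shank show when free; the 4 mm next to the pad are red). Origin: centre of its front face, 40 mm above the work surface; free, it lies 20 mm ahead of the cup's front face.
- press (a joint): How far the pad is pressed in, 0 (free) to 0.014 m; the spring gives 1.2 N per mm. About 6 mm is right (3.5 to 8.5 mm will do); at 11 mm the foot is crushed.
- anvil: Fixed blue jaw, 56 mm wide, with a rubber face. Origin: centre of the face, 40 mm above the work surface; its top is at 76 mm.
- foot: Split bamboo foot of the cup stand, a loose block 50 x 40 x 60 mm (40 mm along the clamp) with a dark crack, standing upright on the clamp's bed 2 to 8 mm short of the fixed jaw; about 0.2 kg. Origin: centre of its underside, 10 mm above the work surface; z up.
- hole_mouth (a point): Centre of the mouth of the round hole in the foot's top, 12 mm in diameter, 70 mm above the work surface.
- hole_floor (a point): Centre of the flat floor of that hole, 40 mm below its mouth.
- peg: Bamboo peg, 10 mm in diameter and 100 mm long, about 25 g, its lowest 8 mm tapering to a 6 mm tip. Stands upright (within 0.1 rad) in the cork block at the start, 78 mm of it showing. Origin: centre of its tip; z along it to the top.
- peg_tip (a point): Centre of the peg's tapered lower end.
- peg_top (a point): Centre of the peg's top end.
- cork: Fixed cork block 56 x 56 x 35 mm with a hole 22 mm deep that holds the peg at the start. Origin: centre of its underside.
- cups: Stack of four melamine cups, 74 mm in diameter, 126 mm tall. Origin: centre of its underside. Leave alone.
- tumbler: Glass tumbler, 72 mm in diameter at the rim, 110 mm tall. Origin: centre of its underside. Leave alone.
- scoop: Steel scoop, 170 mm long, 46 mm wide, 22 mm high, lying flat along its x axis. Origin: on its underside where the handle meets the bowl (10 mm before the bowl's back wall). Leave alone.
- coaster: Round bamboo coaster, 96 mm in diameter, 8 mm thick. Origin: centre of its underside. Leave alone.

How it is judged:
By the outcome, as a careful person would: the job done as asked, in the order asked, and still so for the second after the job is handed in, while the arm keeps its last pose, push and grip.
It also fails if it takes over 72 s, if anything falls off the work surface, if the arm or the gripper's body presses on something with over 40 N, if the wrist force passes 120 N, or if a joint passes its speed limit or range.

## Working session

There is one attempt and no reset: what is moved stays moved. The work goes in short steps, Python scripts to look and compute and a tool call to move; the robot and the scene stay as the last step left them, time stands still between calls to the robot, and variables do not carry over. Pictures are saved under pics/ and viewed, about 8 in all and at most 12, crops included, and the job is handed in when it is done.

Besides the shell and the picture viewer there is one more tool, called after "Call:" by a JSON object that holds its "method" and its "body", one argument or row to a line. send_rows: Moves the arm, as the interface text tells. Its arguments: {"type":"object","properties":{"series":{"type":"array"},"fingers":{"type":"number"}},"required":["series"]}

```bash
mkdir -p pics; cat > h.py <<'E'
import numpy as np, cv2
from plant import env
def snap(n,f):
    c=env.capture(n); cv2.imwrite(f'pics/{f}.png',c['pixels'][:,:,::-1]); 
    np.savez(f'pics/{f}.npz',K=c['camera_matrix'],k1=c['k1'],E=c['extrinsics'],p=c['pixels']); return load(f)
def load(f):
    d=np.load(f'pics/{f}.npz'); return dict(K=d['K'],k1=float(d['k1']),E=d['E'],p=d['p'])
def D(c): return np.array([c['k1'],0,0,0,0.])
def ray(c,uv):
    n=cv2.undistortPoints(np.array([[uv]],float),c['K'],D(c))[0,0]
    R=c['E'][:3,:3];o=-R.T@c['E'][:3,3]
    return o,R.T@np.array([n[0],-n[1],-1])
def atz(c,uv,z):
    o,d=ray(c,uv); return o+d*(z-o[2])/d[2]
def proj(c,P):
    P=np.atleast_2d(P).astype(float)
    q=P@c['E'][:3,:3].T+c['E'][:3,3]; q=q*[1,-1,-1]
    return cv2.projectPoints(q.reshape(-1,1,3),np.zeros(3),np.zeros(3),c['K'],D(c))[0][:,0]
E
python3 - <<'E'
from h import *
a=snap('scene','s0');b=snap('top','t0');w=snap('wrist','w0')
o=env.get_obs();print(o['time'],o['position'],o['eef_rot'],o['width'],o['contact_force'])
for c in(a,b,w):print(-c['E'][:3,:3].T@c['E'][:3,3],c['K'][0,0],c['k1'])
im=np.hstack([cv2.imread('pics/s0.png'),cv2.imread('pics/t0.png')])
cv2.imwrite('pics/m0.png',cv2.resize(im,(800,300)))
E
```

```text
0.15 [ 213.97623014 -692.35640848  249.62174131] [[ 9.55395728e-01  2.95328324e-01 -4.27777900e-04]
 [ 2.95328621e-01 -9.55395111e-01  1.08991443e-03]
 [-8.68143130e-05 -1.16763465e-03 -9.99999315e-01]] 85.30872228269345 [-0.34740699 -0.39303731 -0.22952924]
[1024.37689308 -484.55102124  638.76294655] 363.60072929388224 -0.09982512895274685
[ 432.89081733    2.94269207 1131.28473458] 460.05014664126605 -0.07448149584826484
[ 290.35538506 -669.24142522  374.55925461] 289.4336033329052 -0.0686845514709771
```

View pics/t0.png

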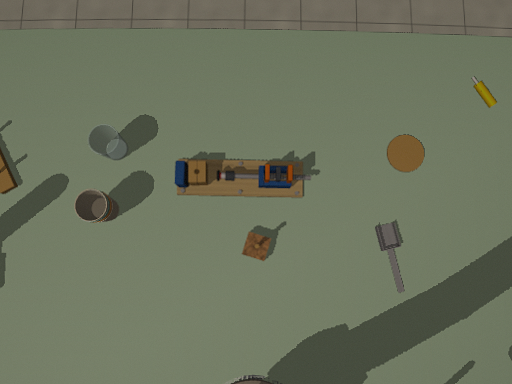

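View pics/s0.png

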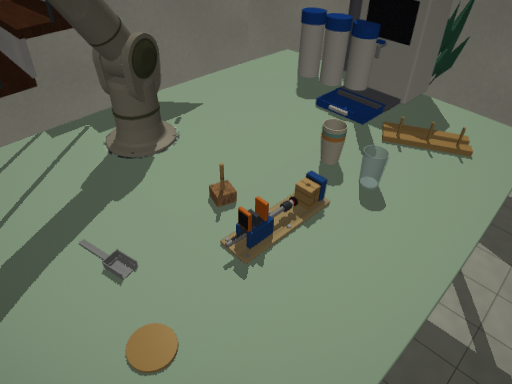

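The top view shows the bed at about (177–303, 159–197), foot hole near (197,172), paddles near (280,173) and cork and peg near (257,245). Next I enlarge both views.

```bash
python3 - <<'E'
from h import *
t=cv2.imread('pics/t0.png')[145:205,165:325]; s=cv2.imread('pics/s0.png')[155:257,205:341]
p=cv2.imread('pics/t0.png')[225:270,235:280]
cv2.imwrite('pics/c1.png',np.vstack([cv2.resize(t,(800,300),interpolation=2),np.hstack([cv2.resize(s,(400,300),interpolation=2),cv2.resize(p,(300,300),interpolation=2),np.zeros((300,100,3),np.uint8)])]))
E
```

```text
(no output)
```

View pics/c1.png

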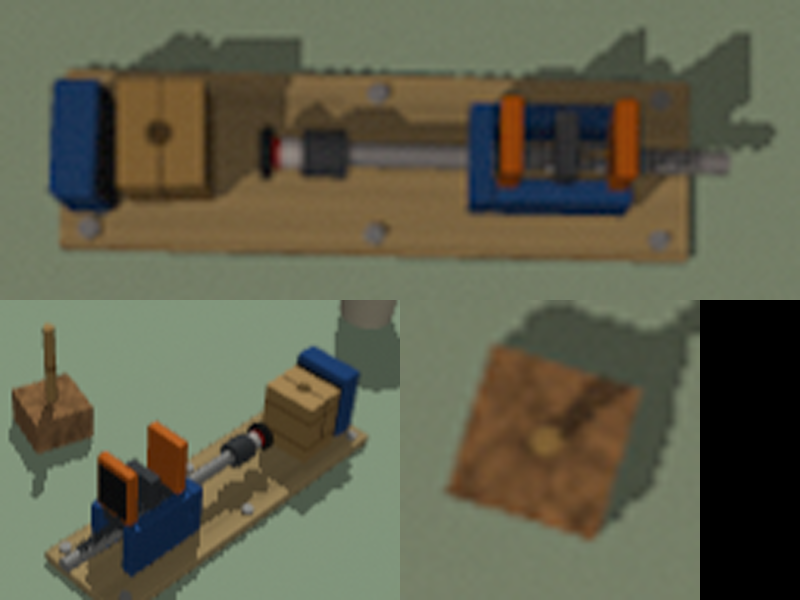

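The enlarged top view shows the hole mouth at crop (158,131), paddles at x 500–638, and peg top at (547,440). The scene view puts the peg top at (48,325), leaving the cork at about (51,402).

```bash
python3 - <<'E'
from h import *
t=load('t0');s=load('s0');np.set_printoptions(precision=1,suppress=True)
T=lambda x,y:(x/5+165-.4,y/5+145-.4)
S=lambda x,y:(x/2.941+205-.33,(y-300)/2.941+155-.33)
P=lambda x,y:((x-400)/6.667+235-.42,(y-300)/6.667+225-.42)
c=[atz(t,T(*q),10) for q in[(67,72),(688,83),(690,258),(60,247)]];print(np.array(c))
print('hole',atz(t,T(158,131),70),atz(s,S(303,386),70))
print('pegtop',atz(t,P(547,440),113),atz(s,S(48,325),113))
print('corkcorners',[atz(t,P(*q),35) for q in[(492,345),(640,388),(592,538),(448,490)]])
print('pegexit',atz(s,S(51,402),35))
print('paddles front top +y edge',[atz(t,T(*q),110) for q in[(500,95),(500,186),(638,98),(638,187)]])
print('padface',atz(t,T(260,152),40),'jaw',atz(t,T(105,85),76),atz(t,T(100,205),76))
E
```

```text
[[ 648.2  186.9   10. ]
 [ 645.4 -120.8   10. ]
 [ 558.  -121.3   10. ]
 [ 561.   187.8   10. ]]
hole [609.  133.7  70. ] [607.3 133.1  70. ]
pegtop [436.4  -7.9 113. ] [434.1  -7.  113. ]
corkcorners [array([470.2,  11.1,  35. ]), array([455.3, -41.8,  35. ]), array([402.2, -24.9,  35. ]), array([418.8,  26.2,  35. ])]
pegexit [440.6 -12.9  35. ]
paddles front top +y edge [array([620.1, -24.7, 110. ]), array([578.7, -24.9, 110. ]), array([619.3, -87.1, 110. ]), array([578.7, -86.9, 110. ])]
padface [604.2  88.3  40. ] jaw [629.5 158.2  76. ] [573.2 159.   76. ]
```

Call:
{"method": "send_rows", "body": {
  "series": [
    {"translation": [43.3,-43.3,2],"roll": 0},
    {"translation": [43.3,-43.3,2],"roll": 0},
    {"translation": [43.3,-43.3,2],"roll": 0},
    {"translation": [43.3,-43.3,2],"roll": 0},
    {"translation": [43.3,-43.3,2],"roll": 0},
    {"translation": [43.3,-43.3,2],"roll": 0},
    {"translation": [43.3,-43.3,2],"roll": 0},
    {"translation": [43.3,-43.3,2],"roll": 0},
    {"translation": [43.3,-43.3,2],"roll": 0},
    {"translation": [43.3,-43.3,2],"roll": 0}
  ]
}}

```text
time: 1.15
position: [447.7, -248.8, 233.8]
eef_rot: [[0.955, 0.295, -0.0], [0.295, -0.955, 0.001], [0.0, -0.001, -1.0]]
contact_force: [1.9, -1.1, -0.4]
width: 85.4
```

Call:
{"method": "send_rows", "body": {
  "series": [
    {"translation": [9,-11,0],"roll": 0},
    {"translation": [9,-11,0],"roll": 0},
    {"translation": [9,-11,0],"roll": 0},
    {"translation": [9,-11,0],"roll": 0},
    {"translation": [9,-11,0],"roll": 0}
  ]
}}

```text
time: 1.65
position: [501.5, -116.0, 233.8]
eef_rot: [[0.955, 0.298, -0.001], [0.298, -0.955, 0.001], [-0.0, -0.001, -1.0]]
contact_force: [-0.5, -0.7, 0.1]
width: 84.8
```

Call:
{"method": "send_rows", "body": {
  "series": [
    {"translation": [-3.2,-10,0],"roll": 0},
    {"translation": [-3.2,-10,0],"roll": 0},
    {"translation": [-3.2,-10,0],"roll": 0},
    {"translation": [-3.2,-10,0],"roll": 0},
    {"translation": [-3.2,-10,0],"roll": 0}
  ]
}}

```text
time: 2.15
position: [441.8, -31.6, 234.1]
eef_rot: [[0.955, 0.296, 0.0], [0.296, -0.955, 0.001], [0.0, -0.0, -1.0]]
contact_force: [-0.6, -0.1, -0.6]
width: 85.4
```

```bash
python3 - <<'E'
from h import *
c=snap('wrist','w1');s=snap('scene','s1');print(env.get_obs()['position'])
print(proj(c,[[436,-8,113],[436,-8,35]]), -c['E'][:3,:3].T@c['E'][:3,3])
a=cv2.imread('pics/s1.png')[140:215,190:290]
cv2.imwrite('pics/c2.png',np.hstack([cv2.resize(cv2.imread('pics/w1.png'),(512,384)),cv2.resize(a,(288,384),interpolation=2) if 0 else cv2.resize(cv2.imread('pics/s1.png')[155:209,203:243],(284,384),interpolation=2)]))
E
```

```text
[441.84406604 -31.62876036 233.91848743]
[[227.12305908 187.35317457]
 [233.29047469 166.82223461]] [517.99191556  -8.4211075  359.23763751]
```

View pics/c2.png

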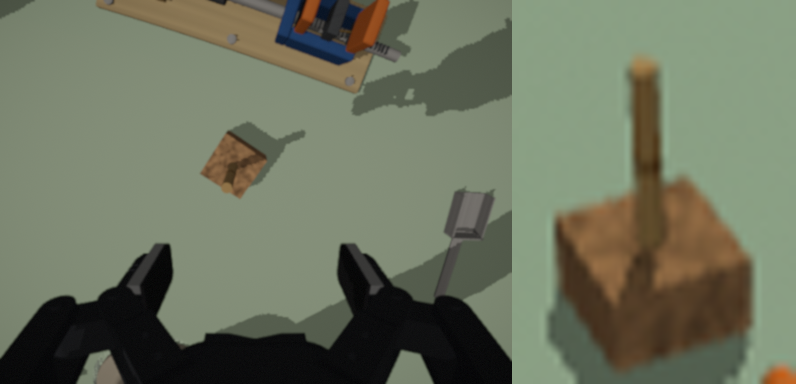

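The wrist view shows the peg end-on around (229,188)→(237,168); the scene crop shows its top at (644,64) and its exit at (651,245). I need a sharper crop and triangulation.

```bash
python3 - <<'E'
from h import *
s=load('s1')
S=lambda x,y:((x-512)/7.1+203-.43,y/7.111+155-.43)
print('exit',atz(s,S(650,247),35),'top',atz(s,S(644,62),113), 'vertical-peg proj of exit', proj(s,[atz(s,S(650,247),35)+[0,0,78]]),S(644,62))
w=cv2.imread('pics/w1.png')[120:210,190:280]
cv2.imwrite('pics/c3.png',cv2.resize(w,(540,540),interpolation=2))
E
```

```text
exit [440.40710802 -12.7624315   35.        ] top [434.81090222  -6.98671105 113.        ] vertical-peg proj of exit [[220.86008626 165.11807327]] (221.16154929577465, 163.28888623259738)
```

View pics/c3.png

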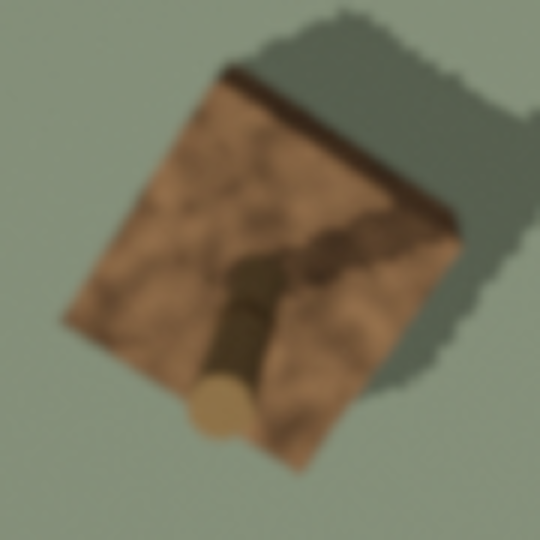

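The peg top is at about crop (221,407) and its exit from the cork at about (260,268).

```bash
python3 - <<'E'
from h import *
w=load('w1')
W=lambda x,y:(x/6+190-.42,y/6+120-.42)
print('exit',atz(w,W(260,268),35),'top',atz(w,W(221,407),113))
print('cork c',np.mean([atz(w,W(*q),35) for q in[(65,320),(225,80),(462,245),(300,473)]],0))
E
```

```text
exit [438.78765868  -6.75293008  35.        ] top [435.75774309  -7.40876171 113.        ]
cork c [436.13173721  -8.060178    35.        ]
```

Call:
{"method": "send_rows", "body": {
  "series": [
    {"translation": [0.2,-2.5,0],"roll": -73},
    {"translation": [0.2,-2.5,0],"roll": -73},
    {"translation": [0.2,-2.5,0],"roll": -73},
    {"translation": [0.2,-2.5,0],"roll": -73},
    {"translation": [0.2,-2.5,0],"roll": -73},
    {"translation": [0.2,-2.5,0],"roll": -73},
    {"translation": [0.2,-2.5,0],"roll": -73},
    {"translation": [0.2,-2.5,3],"roll": -73},
    {"translation": [0.2,-2.5,5],"roll": -73},
    {"translation": [0.2,-2.5,5],"roll": -73}
  ]
}}

```text
time: 3.25
position: [435.8, -8.4, 182.0]
eef_rot: [[-0.002, 1.0, -0.004], [1.0, 0.002, 0.001], [0.001, -0.004, -1.0]]
contact_force: [-0.2, -0.4, 0.8]
width: 85.5
```

Call:
{"method": "send_rows", "body": {
  "series": [
    {"translation": [0.1,0,3],"roll": 0},
    {"translation": [0.1,0,6],"roll": 0},
    {"translation": [0.1,0,8.4],"roll": 0},
    {"translation": [0.1,0,8.4],"roll": 0},
    {"translation": [0.1,0,8.4],"roll": 0}
  ]
}}

```text
time: 3.75
position: [435.9, -7.6, 98.5]
eef_rot: [[-0.0, 1.0, -0.004], [1.0, 0.0, 0.0], [0.0, -0.004, -1.0]]
contact_force: [0.4, 0.1, -1.0]
width: 85.5
```

Call:
{"method": "send_rows", "body": {
  "series": [
    {"translation": [0,0,0],"roll": 0},
    {"translation": [0,0,0],"roll": 0},
    {"translation": [0,0,0],"roll": 0},
    {"translation": [0,0,0],"roll": 0},
    {"translation": [0,0,0],"roll": 0},
    {"translation": [0,0,0],"roll": 0},
    {"translation": [0,0,0],"roll": 0},
    {"translation": [0,0,0],"roll": 0}
  ],
  "fingers": 0
}}

```text
time: 4.55
position: [436.1, -7.6, 98.8]
eef_rot: [[-0.0, 1.0, -0.004], [1.0, 0.0, 0.0], [0.0, -0.004, -1.0]]
contact_force: [-0.1, 0.1, 6.2]
width: 7.9
```

Call:
{"method": "send_rows", "body": {
  "series": [
    {"translation": [0,0,-1],"roll": 0},
    {"translation": [0,0,-3],"roll": 0},
    {"translation": [0,0,-5],"roll": 0},
    {"translation": [0,0,-8],"roll": 0},
    {"translation": [0,0,-8],"roll": 0},
    {"translation": [0,0,-8],"roll": 0}
  ]
}}

```text
time: 5.15
position: [436.5, -7.8, 179.1]
eef_rot: [[0.0, 1.0, -0.003], [1.0, -0.0, -0.0], [-0.0, -0.003, -1.0]]
contact_force: [-0.2, -0.1, -0.3]
width: 8.0
```

```bash
python3 - <<'E'
from h import *
o=env.get_obs();print(o['position'],o['width'],o['contact_force'])
c=snap('wrist','w2');s=snap('scene','s2')
p=o['position']
for k in(c,s):print(proj(k,[p+[0,0,15],p-[0,0,77],p-[0,0,85]]))
u,v=proj(s,[p-[0,0,35]])[0].astype(int)
a=cv2.imread('pics/s2.png')[v-40:v+40,u-40:u+40]
u,v=proj(c,[p-[0,0,35]])[0].astype(int);print(u,v)
b=cv2.imread('pics/w2.png')[v-50:v+50,u-50:u+50]
print(a.shape,b.shape)
cv2.imwrite('pics/c4.png',np.hstack([cv2.resize(q,(400,400),interpolation=2) for q in(a,b)]))
E
```

```text
[436.5301084   -7.8228151  179.09356481] 7.972186120474215 [-0.23739114 -0.14238458 -0.30141731]
[[253.68436277 281.00246456]
 [254.36113602 206.30719028]
 [254.3953503  202.53504223]]
[[220.09407693 135.808554  ]
 [221.51373276 167.22785745]
 [221.6309228  169.78182569]]
254 231
(80, 80, 3) (100, 100, 3)
```

View pics/c4.png

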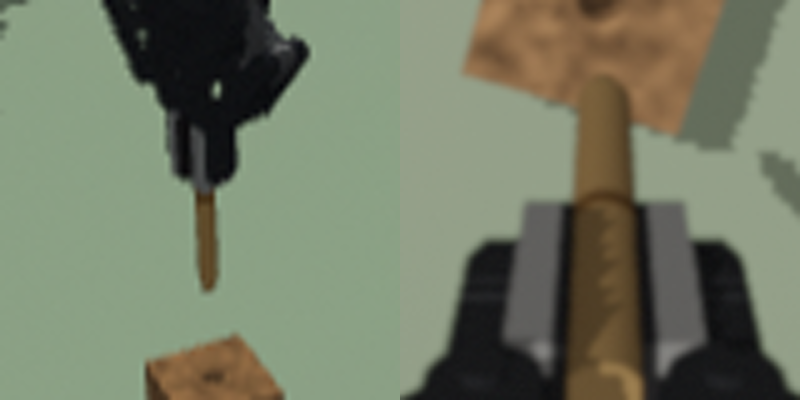

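The peg is clear of the cork and vertical between the pads, with its tip at (605,78) where a vertical peg should be. Next I move it over the hole.

Call:
{"method": "send_rows", "body": {
  "series": [
    {"translation": [14.1,17.2,0],"roll": 0},
    {"translation": [14.1,17.2,0],"roll": 0},
    {"translation": [14.1,17.2,0],"roll": 0},
    {"translation": [14.1,17.2,0],"roll": 0},
    {"translation": [14.1,17.2,0],"roll": 0},
    {"translation": [14.1,17.2,0],"roll": 0},
    {"translation": [14.1,17.2,0],"roll": 0},
    {"translation": [14.1,17.2,0],"roll": 0}
  ]
}}

```text
time: 6.05
position: [606.7, 132.2, 176.3]
eef_rot: [[0.0, 1.0, -0.007], [1.0, -0.0, -0.001], [-0.001, -0.007, -1.0]]
contact_force: [-0.2, -1.2, -1.2]
width: 8.5
```

```bash
python3 - <<'E'
from h import *
o=env.get_obs();p=o['position'];print(p,o['width'],o['contact_force'])
c=snap('wrist','w3');s=snap('scene','s3')
for k in(c,s):print(proj(k,[p-[0,0,85],[608.5,133.5,70]]))
u,v=proj(c,[p-[0,0,85]])[0].astype(int);print(u,v)
b=cv2.imread('pics/w3.png')[v-35:v+40,u-40:u+35]
u,v=proj(s,[[608.5,133.5,70]])[0].astype(int);print(u,v)
a=cv2.imread('pics/s3.png')[v-25:v+15,u-20:u+20]
cv2.imwrite('pics/c5.png',np.hstack([cv2.resize(q,(400,400),interpolation=2) for q in(a,b)]))
E
```

```text
[606.65341275 132.21505408 176.32289843] 8.466508570732753 [-0.16815375 -1.2084661  -1.24621163]
[[254.94335707 202.37552128]
 [257.28571353 192.00581026]]
[[308.20353519 177.25401769]
 [308.16140947 184.04267899]]
254 202
308 184
```

View pics/c5.png

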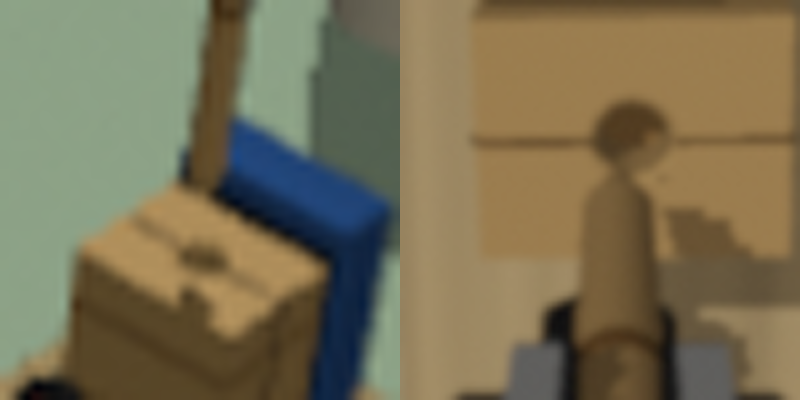

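Wrist view: hole at crop (631,136) and tip at (617,178). Scene view: hole at (203,257) and tip at (205,190). Both fit the predictions to about 0.5 mm, so the tip needs +2.2 mm in X and +1.3 mm in Y.

Call:
{"method": "send_rows", "body": {
  "series": [
    {"translation": [0.13,0.22,0],"roll": 0},
    {"translation": [0.13,0.22,0],"roll": 0},
    {"translation": [0.13,0.23,1],"roll": 0},
    {"translation": [0.13,0.24,2],"roll": 0},
    {"translation": [0.13,0.24,2.5],"roll": 0},
    {"translation": [0.13,0.24,3],"roll": 0},
    {"translation": [0.13,0.24,3],"roll": 0}
  ]
}}

```text
time: 6.85
position: [608.9, 133.4, 146.0]
eef_rot: [[0.0, 1.0, -0.007], [1.0, -0.0, -0.001], [-0.001, -0.007, -1.0]]
contact_force: [0.3, 0.2, -0.2]
width: 8.2
```

Call:
{"method": "send_rows", "body": {
  "series": [
    {"translation": [0,0,0.8],"roll": 0},
    {"translation": [0,0.01,1.6],"roll": 0},
    {"translation": [0,0.02,2.4],"roll": 0},
    {"translation": [0,0.02,2.8],"roll": 0},
    {"translation": [0,0.02,2.8],"roll": 0}
  ]
}}

```text
time: 7.35
position: [608.5, 133.3, 117.1]
eef_rot: [[0.0, 1.0, -0.009], [1.0, -0.0, -0.002], [-0.002, -0.009, -1.0]]
contact_force: [-0.1, 0.4, 0.1]
width: 8.1
```

Call:
{"method": "send_rows", "body": {
  "series": [
    {"translation": [0,0,0.1],"roll": 0},
    {"translation": [0,0,0.2],"roll": 0},
    {"translation": [0,0,0.25],"roll": 0},
    {"translation": [0,0,0.25],"roll": 0}
  ]
}}

```text
time: 7.75
position: [608.9, 133.5, 115.8]
eef_rot: [[0.0, 1.0, -0.007], [1.0, -0.0, -0.001], [-0.001, -0.007, -1.0]]
contact_force: [-1.1, -0.8, 9.1]
width: 8.1
```

Call:
{"method": "send_rows", "body": {
  "series": [
    {"translation": [0,0,-0.1],"roll": 0},
    {"translation": [0,0,-0.1],"roll": 0},
    {"translation": [0,0,-0.1],"roll": 0},
    {"translation": [0,0,-0.1],"roll": 0},
    {"translation": [0,0,-0.1],"roll": 0},
    {"translation": [0,0,-0.1],"roll": 0},
    {"translation": [0,0,-3],"roll": 0},
    {"translation": [0,0,-8],"roll": 0},
    {"translation": [0,0,-9],"roll": 0},
    {"translation": [0,0,-9],"roll": 0}
  ],
  "fingers": 8.5
}}

```text
time: 8.75
position: [610.6, 133.9, 208.0]
eef_rot: [[0.001, 1.0, -0.003], [1.0, -0.001, -0.0], [-0.0, -0.003, -1.0]]
contact_force: [-0.5, 0.0, 1.1]
width: 84.9
```

Call:
{"method": "send_rows", "body": {
  "series": [
    {"translation": [-19.05,-0.95,0],"roll": 90},
    {"translation": [-19.05,-0.95,0],"roll": 90},
    {"translation": [-19.05,-0.95,0],"roll": 90},
    {"translation": [-19.05,-0.95,0],"roll": 90},
    {"translation": [-19.05,-0.95,0],"roll": 90},
    {"translation": [-19.05,-0.95,0],"roll": 90},
    {"translation": [-19.05,-0.95,0],"roll": 90},
    {"translation": [-19.05,-0.95,0],"roll": 90},
    {"translation": [-19.05,-0.95,0],"roll": 90},
    {"translation": [-19.05,-0.95,0],"roll": 90}
  ]
}}

```text
time: 9.75
position: [600.1, -56.8, 206.3]
eef_rot: [[0.998, 0.064, -0.006], [0.064, -0.998, -0.001], [-0.006, 0.001, -1.0]]
contact_force: [-0.5, 0.2, 0.0]
width: 85.0
```

Call:
{"method": "send_rows", "body": {
  "series": [
    {"translation": [0,0,0],"roll": 4},
    {"translation": [0,0,0],"roll": 4}
  ]
}}

```text
time: 9.95
position: [599.1, -56.7, 204.5]
eef_rot: [[1.0, -0.006, -0.009], [-0.006, -1.0, -0.002], [-0.009, 0.002, -1.0]]
contact_force: [-0.5, -0.7, 0.1]
width: 85.2
```

```bash
python3 - <<'E'
from h import *
o=env.get_obs();print(o['position'],o['eef_rot'])
t=snap('top','t4');s=snap('scene','s4');w=snap('wrist','w4')
print(proj(w,[[601,-25.5,110],[601,-87.5,110]]))
a=cv2.imread('pics/t4.png')[145:205,165:325]; b=cv2.imread('pics/s4.png')[155:245,240:360]
W=cv2.imread('pics/w4.png')
cv2.imwrite('pics/c6.png',np.vstack([cv2.resize(a,(800,300),interpolation=2),np.hstack([cv2.resize(b,(400,300),interpolation=2),cv2.resize(W,(400,300))])]))
E
```

```text
[599.07050314 -56.68653271 204.53667001] [[ 0.99994119 -0.00639013 -0.00876298]
 [-0.00640733 -0.9999776  -0.00193624]
 [-0.00875041  0.00199227 -0.99995973]]
[[215.45113393 196.42151161]
 [292.2348601  196.16334806]]
```

View pics/c6.png

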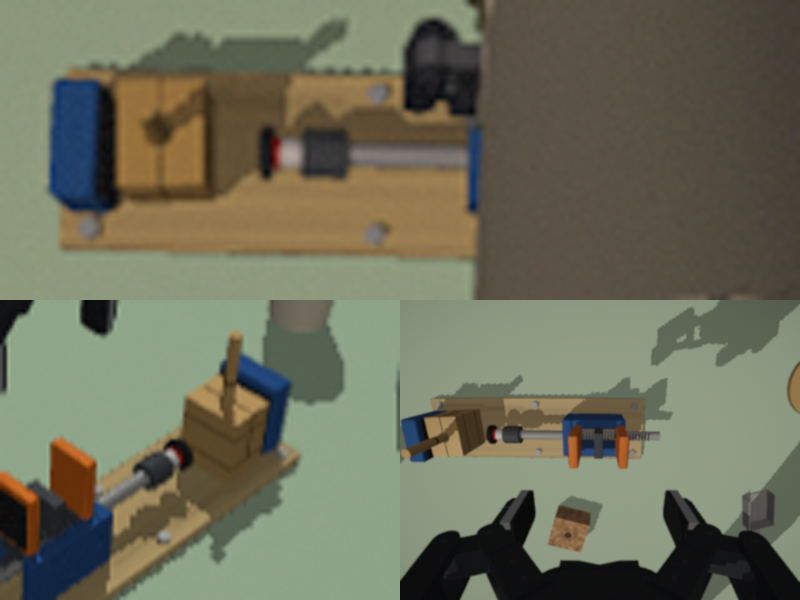

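The peg stands upright in the foot and the paddles sit at wrist (215–292, about 165), as predicted. Next I descend onto the grip point.

Call:
{"method": "send_rows", "body": {
  "series": [
    {"translation": [0.2,0,4],"roll": 0},
    {"translation": [0.3,0,8],"roll": 0},
    {"translation": [0.3,0,11],"roll": 0},
    {"translation": [0.3,0,11.4],"roll": 0},
    {"translation": [0.3,0,11.4],"roll": 0}
  ]
}}

```text
time: 10.6
position: [601.5, -57.1, 91.0]
eef_rot: [[1.0, -0.003, -0.009], [-0.003, -1.0, -0.001], [-0.009, 0.001, -1.0]]
contact_force: [-1.0, 0.9, -0.2]
width: 85.1
```

```bash
cat >> h.py <<'E'
def track(name,ref,cur,z,lo,hi,y0,x0=604.5,rng=45):
    # shift along world y of a patch (ground points lo..hi about y0) between two pictures
    A,B=load(ref),load(cur); sc=2.0
    def rect(c):
        ys=np.arange(60,175,1/sc); xs=np.arange(x0+18,x0-18,-1/sc)
        P=np.array([[x,y,z] for x in xs for y in ys]); m=proj(c,P).astype(np.float32).reshape(len(xs),len(ys),2)
        return cv2.remap(c['p'],m[...,0],m[...,1],cv2.INTER_CUBIC)
    a,b=rect(A),rect(B); i,j=int((y0+lo-60)*sc),int((y0+hi-60)*sc)
    r=cv2.matchTemplate(b,a[:,i:j],cv2.TM_CCOEFF_NORMED)[0]; k=int(r.argmax())
    d=0
    if 0<k<len(r)-1: d=.5*(r[k-1]-r[k+1])/(r[k-1]-2*r[k]+r[k+1])
    return (k+d-i)/sc, r[k]
E
python3 - <<'E'
from h import *
o=env.get_obs();print(o['position'],o['width'],o['contact_force'],o['time'])
t=snap('top','t5');s=snap('scene','s5')
for n in 'ts':print(track('',n+'0',n+'5',40,-5,5,88.5),track('',n+'0',n+'5',40,-38,-15,88.5), track('',n+'0',n+'5',70,-20,20,133.5))
print('cup front/back, pad',[atz(t,(x/5+164.6,152/5+144.6),40)[1] for x in(260,273,303,347)])
print('foot edges',[atz(t,(x/5+164.6,150/5+144.6),70)[1] for x in(116,208)])
E
```

```text
[601.47891794 -57.12492665  90.95666459] 85.14948965741839 [-0.96866819  0.86003076 -0.22817107] 10.6Traceback (most recent call last):
  File "<stdin>", line 4, in <module>
  File "h.py", line 27, in track
    r=cv2.matchTemplate(b,a[:,i:j],cv2.TM_CCOEFF_NORMED)[0]; k=int(r.argmax())
      ~~~~~~~~~~~~~~~~~^^^^^^^^^^^^^^^^^^^^^^^^^^^^^^^^^
cv2.error: OpenCV(4.12.0) /io/opencv/modules/imgproc/src/templmatch.cpp:587: error: (-215:Assertion failed) corr.rows <= img.rows + templ.rows - 1 && corr.cols <= img.cols + templ.cols - 1 in function 'crossCorr'
```

Call:
{"method": "send_rows", "body": {
  "series": [
    {"translation": [0,0,0],"roll": 0},
    {"translation": [0,0,0],"roll": 0},
    {"translation": [0,0,0],"roll": 0},
    {"translation": [0,0,0],"roll": 0},
    {"translation": [0,0,0],"roll": 0},
    {"translation": [0,0,0],"roll": 0},
    {"translation": [0,0,0],"roll": 0},
    {"translation": [0,0,0],"roll": 0},
    {"translation": [0,0,0],"roll": 0},
    {"translation": [0,0,0],"roll": 0}
  ],
  "fingers": 3.7
}}

```text
time: 11.7
position: [603.3, -56.1, 93.3]
eef_rot: [[1.0, -0.002, -0.004], [-0.002, -1.0, -0.0], [-0.004, 0.0, -1.0]]
contact_force: [0.9, 5.0, 4.8]
width: 37.2
```

```bash
sed -i 's/arange(60,175/arange(30,175/;s/lo-60/lo-30/;s/hi-60/hi-30/' h.py
cat > m.py <<'E'
from h import *; import sys
k=sys.argv[1];o=env.get_obs();print(o['position'],o['width'],o['contact_force'],o['time'])
t=snap('top','t'+k);s=snap('scene','s'+k);w=snap('wrist','w'+k)
for n in 'ts':print(n,'pad',track('',n+'0',n+k,40,-5,5,88.5),'cup',track('',n+'0',n+k,40,-38,-18,88.5),'foot',track('',n+'4',n+k,70,-22,22,133.5))
E
python3 - <<'E'
from h import *
t=load('t5')
print('pad, cup front/back',[atz(t,(x/5+164.6,152/5+144.6),40)[1] for x in(260,273,303,347)])
print('foot edges',[atz(t,(x/5+164.6,150/5+144.6),70)[1] for x in(116,208)])
E
python3 m.py 6
```

```text
pad, cup front/back [np.float64(88.33409890620179), np.float64(82.1067192152445), np.float64(67.734844877513), np.float64(46.651637499279865)]
foot edges [np.float64(153.10597991882975), np.float64(110.23033754897203)]
[603.31227213 -56.12012395  93.25383844] 37.24915252290756 [0.89131998 5.01629397 4.81435755] 11.7
t pad (np.float32(11.749702), np.float32(0.9202954)) cup (np.float32(12.009579), np.float32(0.9894808)) foot (np.float32(0.047302246), np.float32(0.9947652))
s pad (np.float32(12.025864), np.float32(0.9887374)) cup (np.float32(11.894455), np.float32(0.843673)) foot (np.float32(0.07556152), np.float32(0.9976149))
```

Call:
{"method": "send_rows", "body": {
  "series": [
    {"translation": [0,0,0],"roll": 0},
    {"translation": [0,0,0],"roll": 0},
    {"translation": [0,0,0],"roll": 0},
    {"translation": [0,0,0],"roll": 0},
    {"translation": [0,0,0],"roll": 0},
    {"translation": [0,0,0],"roll": 0}
  ],
  "fingers": 7.2
}}

```text
time: 12.45
position: [603.3, -56.4, 93.3]
eef_rot: [[1.0, -0.002, -0.004], [-0.002, -1.0, -0.001], [-0.004, 0.001, -1.0]]
contact_force: [-0.1, -0.8, 0.2]
width: 71.9
```

Call:
{"method": "send_rows", "body": {
  "series": [
    {"translation": [0,0,0],"roll": 0},
    {"translation": [0,0,0],"roll": 0},
    {"translation": [0,0,0],"roll": 0},
    {"translation": [0,0,0],"roll": 0},
    {"translation": [0,0,0],"roll": 0},
    {"translation": [0,0,0],"roll": 0},
    {"translation": [0,0,0],"roll": 0},
    {"translation": [0,0,0],"roll": 0}
  ],
  "fingers": 3.7
}}

```text
time: 13.25
position: [603.6, -56.1, 93.3]
eef_rot: [[1.0, -0.002, -0.004], [-0.002, -1.0, -0.0], [-0.004, 0.0, -1.0]]
contact_force: [-0.1, 2.5, 5.1]
width: 37.2
```

```bash
python3 m.py 7
```

```text
[603.57312718 -56.0572429   93.31976797] 37.188359411875204 [-0.05049515  2.50296959  5.05809484] 13.25
t pad (np.float32(19.281433), np.float32(0.81961304)) cup (np.float32(19.901463), np.float32(0.9875239)) foot (np.float32(0.04914856), np.float32(0.995165))
s pad (np.float32(20.333702), np.float32(0.9310122)) cup (np.float32(20.317635), np.float32(0.7977762)) foot (np.float32(0.033966064), np.float32(0.99909735))
```

Call:
{"method": "send_rows", "body": {
  "series": [
    {"translation": [0,0,0],"roll": 0},
    {"translation": [0,0,0],"roll": 0},
    {"translation": [0,0,0],"roll": 0},
    {"translation": [0,0,0],"roll": 0},
    {"translation": [0,0,0],"roll": 0},
    {"translation": [0,0,0],"roll": 0}
  ],
  "fingers": 7.2
}}

```text
time: 14.0
position: [603.5, -56.4, 93.3]
eef_rot: [[1.0, -0.002, -0.004], [-0.002, -1.0, -0.001], [-0.004, 0.001, -1.0]]
contact_force: [-0.5, 0.7, 0.9]
width: 72.1
```

Call:
{"method": "send_rows", "body": {
  "series": [
    {"translation": [0,0,0],"roll": 0},
    {"translation": [0,0,0],"roll": 0},
    {"translation": [0,0,0],"roll": 0},
    {"translation": [0,0,0],"roll": 0},
    {"translation": [0,0,0],"roll": 0},
    {"translation": [0,0,0],"roll": 0},
    {"translation": [0,0,0],"roll": 0},
    {"translation": [0,0,0],"roll": 0}
  ],
  "fingers": 3.7
}}

```text
time: 14.8
position: [603.8, -56.1, 93.7]
eef_rot: [[1.0, -0.002, -0.003], [-0.002, -1.0, -0.0], [-0.003, 0.0, -1.0]]
contact_force: [-1.3, 0.5, 6.6]
width: 37.2
```

```bash
python3 m.py 8
```

```text
[603.84229524 -56.07365308  93.67699861] 37.17155677287298 [-1.25732395  0.52694376  6.6420073 ] 14.8
t pad (np.float32(4.58593), np.float32(0.7641121)) cup (np.float32(28.043007), np.float32(0.97241825)) foot (np.float32(2.507904), np.float32(0.96719587))
s pad (np.float32(27.048485), np.float32(0.9113172)) cup (np.float32(27.686066), np.float32(0.7437341)) foot (np.float32(2.5279846), np.float32(0.9726545))
```

Call:
{"method": "send_rows", "body": {
  "series": [
    {"translation": [0,0,0],"roll": 0},
    {"translation": [0,0,0],"roll": 0},
    {"translation": [0,0,0],"roll": 0},
    {"translation": [0,0,0],"roll": 0},
    {"translation": [0,0,0],"roll": 0},
    {"translation": [0,0,0],"roll": 0}
  ],
  "fingers": 7.2
}}

```text
time: 15.55
position: [603.8, -56.2, 93.7]
eef_rot: [[1.0, -0.002, -0.003], [-0.002, -1.0, -0.0], [-0.003, 0.0, -1.0]]
contact_force: [0.1, -0.0, -0.9]
width: 72.1
```

Call:
{"method": "send_rows", "body": {
  "series": [
    {"translation": [0,0,0],"roll": 0},
    {"translation": [0,0,0],"roll": 0},
    {"translation": [0,0,0],"roll": 0},
    {"translation": [0,0,0],"roll": 0},
    {"translation": [0,0,0],"roll": 0},
    {"translation": [0,0,0],"roll": 0},
    {"translation": [0,0,0],"roll": 0},
    {"translation": [0,0,0],"roll": 0}
  ],
  "fingers": 4.6
}}

```text
time: 16.35
position: [604.0, -56.1, 93.8]
eef_rot: [[1.0, -0.002, -0.002], [-0.002, -1.0, -0.0], [-0.002, 0.0, -1.0]]
contact_force: [0.7, 1.4, 4.9]
width: 45.8
```

```bash
python3 m.py 9
```

```text
[604.01519818 -56.05388416  93.75188509] 45.83582756833364 [0.69125917 1.42018304 4.86536678] 16.35
t pad (np.float32(8.785355), np.float32(0.79427373)) cup (np.float32(31.723305), np.float32(0.96483785)) foot (np.float32(5.919235), np.float32(0.9598249))
s pad (np.float32(30.585426), np.float32(0.9023652)) cup (np.float32(31.058449), np.float32(0.72760665)) foot (np.float32(6.0271454), np.float32(0.9597921))
```

Call:
{"method": "send_rows", "body": {
  "series": [
    {"translation": [0,0,0],"roll": 0},
    {"translation": [0,0,0],"roll": 0},
    {"translation": [0,0,0],"roll": 0},
    {"translation": [0,0,0],"roll": 0}
  ],
  "fingers": 4.1
}}

```text
time: 16.9
position: [604.0, -56.0, 93.8]
eef_rot: [[1.0, -0.002, -0.002], [-0.002, -1.0, -0.0], [-0.002, 0.0, -1.0]]
contact_force: [-0.1, 1.3, 5.3]
width: 41.2
```

```bash
python3 m.py 10
```

```text
[604.04223226 -56.04910902  93.78817915] 41.20972858785123 [-0.138235    1.26755525  5.34373333] 16.9
t pad (np.float32(11.348251), np.float32(0.780962)) cup (np.float32(33.471222), np.float32(0.9621311)) foot (np.float32(6.0291977), np.float32(0.9505807))
s pad (np.float32(30.660805), np.float32(0.8967162)) cup (np.float32(32.776928), np.float32(0.6858956)) foot (np.float32(6.19355), np.float32(0.9577575))
```

Call:
{"method": "send_rows", "body": {
  "series": [
    {"translation": [0,0,0],"roll": 0},
    {"translation": [0,0,0],"roll": 0},
    {"translation": [0,0,0],"roll": 0},
    {"translation": [0,0,0],"roll": 0}
  ],
  "fingers": 3.6
}}

```text
time: 17.45
position: [604.1, -56.1, 93.9]
eef_rot: [[1.0, -0.002, -0.002], [-0.002, -1.0, -0.0], [-0.002, 0.0, -1.0]]
contact_force: [-1.0, 2.4, 6.7]
width: 36.1
```

```bash
python3 m.py 11; python3 - <<'E'
from h import *
f=lambda n:cv2.resize(cv2.imread(n)[160:190,170:250],(400,150),interpolation=2)
g=lambda n,a:cv2.resize(cv2.imread(n)[180:215,265:335][:,:],(400,200),interpolation=2)
print(proj(load('w11'),[[602,116,40]]))
u,v=proj(load('w11'),[[602,110,40]])[0].astype(int); u=max(u,45)
h=lambda n:cv2.resize(cv2.imread(n)[v-22:v+23,u-45:u+45],(400,200),interpolation=2)
cv2.imwrite('pics/c7.png',np.vstack([np.hstack([f('pics/t4.png'),f('pics/t11.png')]),np.hstack([g('pics/s4.png',0),g('pics/s11.png',0)]),np.hstack([h('pics/w9.png'),h('pics/w11.png')])]))
E
```

```text
[604.05087396 -56.06038866  93.92603329] 36.092532622597815 [-1.01613622  2.35183065  6.73832033] 17.45
t pad (np.float32(15.280411), np.float32(0.83446705)) cup (np.float32(37.06432), np.float32(0.92531717)) foot (np.float32(5.9761887), np.float32(0.9542143))
s pad (np.float32(30.684082), np.float32(0.8846638)) cup (np.float32(34.5251), np.float32(0.66231924)) foot (np.float32(5.9889603), np.float32(0.96084356))
[[ 13.47534049 221.19353611]]
```

View pics/c7.png

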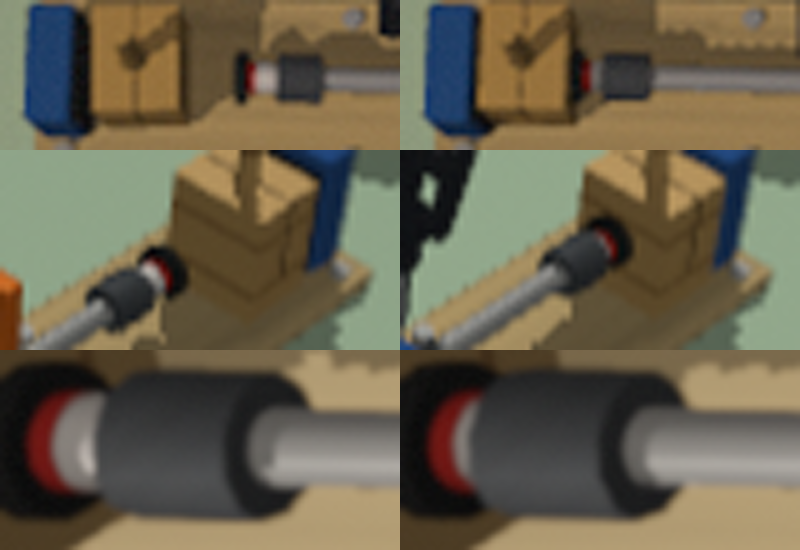

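The foot sits against the jaw and the pad is pressed in: the red band still shows, and the white has shrunk from 52–97 to 452–472. I quantify the press from the wrist picture, using free-pad picture w7 as the check.

```bash
python3 - <<'E'
from h import *
from scipy.optimize import brentq
import numpy as np
def edges(k):
    c=load('w%s'%k); 
    # line on shank/cup facing the camera: sample along y at axis, offset towards camera
    C=-c['E'][:3,:3].T@c['E'][:3,3]; d=np.array([C[0]-603.5,0,C[2]-40]); d/=np.linalg.norm(d)
    ys=np.arange(75,125,.25); rs=8.5
    P=np.array([[603.5,y,40]+d*rs for y in ys]); m=proj(c,P).astype(np.float32)
    v=cv2.remap(c['p'],m[None,:,0],m[None,:,1],cv2.INTER_LINEAR)[0].astype(float)
    r=v[:,0]-v[:,1]; g=v[:,1]
    red=np.where(r>.5*r.max())[0]; yr=(ys[red[0]],ys[red[-1]])
    i=red[0]; w=g[:i].max(); lo=np.median(g[max(0,i-60):i-30]) 
    seg=g[:i]; pk=int(seg[i-40:].argmax())+i-40
    j=pk
    while j>0 and g[j]>(w+lo)/2: j-=1
    # cup rim at radius 12: ray through the pixel -> y where the surface r=12 line projects there
    f=lambda y: proj(c,[[603.5,y,40]+d*12])[0,0]-m[j,0]
    yc=brentq(f,30,130)
    print(k,'red',yr,'cup rim',round(yc,1),'pad back..cup',round(yr[1]-yc,2),'redstart..cup',round(yr[0]-yc,2), 'lo,w',lo,w)
for k in(6,7,8,9,10,11):edges(k)
E
```

```text
6 red (np.float64(91.0), np.float64(94.75)) cup rim 79.9 pad back..cup 14.85 redstart..cup 11.1 lo,w 68.0 171.0
7 red (np.float64(99.0), np.float64(102.75)) cup rim 88.0 pad back..cup 14.76 redstart..cup 11.01 lo,w 67.0 171.0
8 red (np.float64(106.5), np.float64(110.5)) cup rim 96.1 pad back..cup 14.4 redstart..cup 10.4 lo,w 66.0 168.0
9 red (np.float64(110.0), np.float64(113.75)) cup rim 99.3 pad back..cup 14.46 redstart..cup 10.71 lo,w 66.0 154.0
10 red (np.float64(110.0), np.float64(113.75)) cup rim 101.7 pad back..cup 12.01 redstart..cup 8.26 lo,w 65.0 129.0
11 red (np.float64(110.0), np.float64(113.75)) cup rim 104.0 pad back..cup 9.8 redstart..cup 6.05 lo,w 64.0 133.0
```

The press is 5.0 mm: the pad's back sits 9.8 mm from the cup, against 14.8 mm when free. That is inside the 3.5–8.5 mm band with the paddles held, so I hand it in.

```bash
python3 - <<'E'
from h import *
o=env.get_obs();print(o['time'],o['width'],o['contact_force']);print(env.close_job())
E
```

```text
17.6 36.158679551597835 [-0.54585973  1.53838718  7.13177784]
the job is handed in; nothing more can be done
None
```

I handed the job in at 17.6 s, with the peg in the foot and the pad pressing it against the jaw. The paddles were still squeezed, at 36.2 mm over the outer faces, which is their stop.

**Peg:** I pushed it down until I felt about 9 N. The tip worked out at about 30 mm above the work surface, the height of the hole's floor. I then let go, and the peg stood upright in later pictures.

**Pumping:** I gave three full pumps and one final squeeze in steps. The foot moved about 6 mm and then stopped at the fixed jaw.

**Press:** The wrist camera, checked against the pad when free, gives 5.0 mm. That is a little under 6 but inside the 3.5–8.5 mm band. The other estimates disagree somewhat:
- Scene-camera tracking gave about 3.9 mm, with a weak match.
- The top camera gave about 6 mm, using the scene camera's pad position because its own pad tracking had failed.
- Working back from rod travel gave about 5.7 mm.

I never reached for the cups, tumbler, scoop or coaster, and I did not measure their positions afterwards. The highest force I read was about 9 N.

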